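Draw out the board cradle's outrigger to its next latch hole and load the board

ROBOT

A 6-joint arm with a two-finger parallel gripper is mounted at the origin on a cart in front of the work surface, level with it; the furniture and walls round the work are solid. World frame = base frame: x ahead of the robot, y to its left, z up, the work surface at z = 0. Lengths are in mm, angles in rad, forces in N, time in s.
With the tool pointing down it reaches from about 275 to 850 mm from the base axis. Payload 19 kg.
Tool frame: the origin (TCP) lies at the very end of the fingers, on their centre line; the grasp point (between the pads) lies 19 mm behind it; z points along the fingers, y is the line along which they close (so a half turn about z gives the same grasp; the last joint's range is limited). The gripper opens to 85 mm and grips with 20 to 120 N. Pads are 22 mm wide; open, the fingers measure 114 mm over their backs; the gripper's body (76 mm by 85 mm) begins 54 mm behind the grasp point. The pads swing forward as they close: fully open they stand 13 mm farther back than shut.
Start: joints at [1.065, 0.15, 1.437, -0, 1.554, -0.134], TCP at [208.895, 535.68, 231.267] pointing down, gripper open.
Joint ranges: [-2.8, 2.8], [-0.68, 2.1], [0.12, 2.68], [-1.39, 4.53], [0.16, 2.79], [-2.81, 2.81]. Speed limits (rad/s): [1.89, 1.89, 2.22, 3.01, 3.01, 3.01].

INTERFACE

Orientations are given as a unit quaternion [w, x, y, z].
In Python, from bench import robot, effector, planner, grab_frame, camera_info, nets gives the robot as it stands. Calls block until the motion is done:
- robot.move_ptp(position, orientation): joint-space move of the TCP to a pose.
- robot.servo_line(position, frame=None, vel=150, threshold=None): straight line of the TCP; frame=None keeps the orientation; vel is the mean speed in mm/s. With threshold (N) it stops when the force on the tool has changed by that much, and returns True; else False.
- robot.set_joints(angles): joint-space move.
- effector.open_jaws() and effector.clamp(newtons=None): open the fingers fully, or close them until they stop; newtons is the grip in N (None keeps the last).
- robot.wait(seconds).
- planner.ik(position, orientation): joint angles nearest the present ones, or None.
- grab_frame(name): name is "side" or "top" or "wrist"; returns the picture (400x640x3 uint8, red, green, blue); there is no depth.
- camera_info(name): a dict with "intrinsics" (3x3 intrinsics, pixels), "dist_coeffs" ([k1, k2, p1, p2, k3] as OpenCV has them; the pictures are not rectified), "T" (4x4, takes a point from camera to world coordinates). Camera axes: x right, y down, z forward; pixel columns grow to the right and rows downward; lengths in mm; the calibration is good to about 2 mm. A picture is of the moment at which its call begins: read the wrist's pose just before it. camera_info takes no time and is no camera call; for the wrist camera it gives the pose at the moment of the call.
A pose or a line that the arm cannot do raises robot.PlanningError and nothing moves.
- robot.job_done(): hands the job in; it is judged then, once.
Trained networks look in the newest picture that a camera, given by its name, has taken for a name from the list of things; names that differ only in an ending like _2 or _b are one class to them, and where a whole thing is asked for, a point or a joint stands for the part that bears it (a point fixed in the world has none). Each returns a list of dicts, best first, with "confidence" (0 to 1); they miss things now and then, are a little off and sometimes report something else, mostly with a low value. They report only what shows in the picture. A call takes as long as a camera call. They do not tell look-alikes from the thing itself.
- nets.trace(camera, label): "mask" (400x640 bool, what is visible of it) and "box" ([left, top, width, height] in pixels, round what is visible of it).
- nets.landmark_of(camera, label): "position" ([column, row] in pixels: a listed point, or the origin of a listed thing).
Readings, each from a call of its own:
- robot.read_clock(): time.
- robot.read_joint_positions(): joint angles.
- robot.read_dq(): joint speeds.
- robot.read_joint_torque(): joint torques, N m.
- robot.read_eef_pos(): TCP position.
- robot.read_orientation(): TCP orientation.
- robot.read_wrist_force(): force on the tool from outside, world axes, zero at the start.
- robot.read_wrist_torque(): the same for the moment, N m.
- robot.read_grip_width(): finger opening in mm.
- robot.read_finger_force(): force on a finger pad.
Only numpy, scipy, OpenCV 4.12 (cv2) and the standard library are available. Lean on these libraries where they do the work, as an engineer would, in place of code of your own. Each camera call takes 0.05 s, during which the arm holds its last target. There are 200 camera calls.

TASK

Get the board cradle on the bench ready for the green two-stick circuit board: squeeze the sprung button in the side of its square sleeve, slide the sleeve out along the beam until the button pops through the next hole, and stop there without pulling hard against the button. Then lay the board flat, sticks up, one short end in the fixed jaw between its cheeks and close to the lip, the rest carried by the sleeve's bearer plate, let go of it, and leave the other things on the bench where they are.

Things in the scene. Friction and masses are not known exactly. Their poses are not given: they have to be found in the camera images.
- cradle: Board cradle, dark cast base 86 x 232 mm, fixed to the bench. Origin on the bench under the beam's axis; z up, y along the beam the way the sleeve draws out; the button looks to -x. The beam: a fixed inner tube on which a square aluminium sleeve slides, 22 x 22 mm, axis 45 mm above the bench, y = -18 to 130 mm when closed. Below it a 12 mm wide web and the base, whose top is 10 mm above the bench.
- button_spot (a point): Fixed point on the beam's axis level with the sprung button (92 mm along y from the cradle's origin). The button's domed tip, 8 mm across, is 15 mm from it to -x, 4 mm proud of the sleeve. Pinching the sleeve here along x presses it flush; then a pull of 8 to 10 N along +y cams it under the wall, and the sleeve slides with 4 to 5 N. Pulled without pressing, it holds.
- sleeve (a joint): Sleeve travel, m: about 0 (1 mm of play) with the button in the first hole, growing as it draws out along +y. The next hole is in a dark keeper plate on the sleeve's side, clamped by two screws in a slot and set by hand: it reaches the button somewhere between 32 and 55 mm of travel; the button pops into it and the sleeve stops dead. End stop at 64 mm.
- button (a joint): How far the button is pushed in, m: 0 fully out through a hole, 0.004 flush with the sleeve's side, 0.0055 under the wall. Its spring is light: 0.7 N when out, 1.6 N under the wall. It stands a side load of 10 N from the sleeve, no more.
- fixed_lip (a point): Foot of the fixed jaw's lip, middle of its width, at ledge height (62 mm above the bench). The ledge runs 10 mm from it along the cradle's +y; the lip stands up 13 mm, its top flared outward. Cheeks 8 mm high at either end of the ledge, 62 mm apart. A seated board's middle is 35 to 40 mm from this point along +y.
- bearer (a point): Middle of the top of the bearer plate on the sleeve: level with the ledge, 18 mm along the beam by 50 mm, no lip. Closed, it is 21 mm from the fixed lip, too near to carry the board past its middle; in the next hole 53 to 76 mm.
- board_mid (a point): Middle of the green board's plate, 1 mm above its underside. Plate 55 (x) x 70 (y) x 2 mm, z to the stick side; two black thumb sticks, 26 mm high, at x, y = (-8, -14) and (12, 20) mm. About 50 g. Its long side goes along the beam, either way round.
- stick (a point): Middle of the cap of the stick at (-8, -14) mm, 18.5 mm above the board's underside; board's axes. Cap 18 mm across, 11 to 26 mm above the underside, on a block 18 (x) x 16 (y) mm; stiff, strong enough to lift the board by, the fingers closing along the board's x.
- solder_reel: Bystander: reel of solder, 49 mm across, 34 mm high, origin under its centre.
- flux_bottle: Bystander: dropper bottle, 33 mm across, 92 mm high, origin under its centre.
- driver_dark: Bystander: dark screwdriver lying, 130 mm long (along its y), 13 mm thick, origin under its centre.
- tweezers: Bystander: dark tweezers lying, 130 mm long (along their y), 13 mm high, origin under their centre.
Things that resemble listed ones, but are neither listed nor needed, are in the scene too. What is shaped like the part that bears board_mid but purple is not meant.

How it is judged:
By the outcome, as a careful person would: the job done as asked, in the order asked, and still so for the second after the job is handed in, with the robot touching nothing.
It also fails if it takes over 58 s, if anything falls off the work surface, if the arm or the gripper's body presses on something with over 40 N, if the wrist force passes 120 N, or if a joint passes its speed limit or range.

## Working session

There is one attempt and no reset: what is moved stays moved. The work goes in short steps, each a Python script; the robot and the scene stay as the last script left them, time stands still between calls to the robot, and variables do not carry over. Pictures are saved under pics/ and viewed, at most 10 in all, crops included, and the job is handed in when it is done.

```bash
mkdir -p pics; ls
cat > h.py <<'E'
import numpy as np, cv2, json
from bench import robot, effector, planner, grab_frame, camera_info, nets
def save(n,img): cv2.imwrite('pics/'+n,cv2.cvtColor(img,cv2.COLOR_RGB2BGR))
def ray(ci,px):
    u=cv2.undistortPoints(np.array([[px]],float),np.array(ci["intrinsics"]),np.array(ci["dist_coeffs"]))[0,0]
    T=np.array(ci["T"]); return T[:3,3],T[:3,:3]@np.array([u[0],u[1],1.])
def onz(ci,px,z):
    o,d=ray(ci,px); return o+d*(z-o[2])/d[2]
def tri(obs):
    A=np.zeros((3,3));b=np.zeros(3);R=[]
    for ci,px in obs:
        o,d=ray(ci,px);d=d/np.linalg.norm(d);P=np.eye(3)-np.outer(d,d);A+=P;b+=P@o;R.append((P,o))
    p=np.linalg.solve(A,b); return p,[round(float(np.linalg.norm(P@(p-o))),1) for P,o in R]
def proj(ci,p):
    T=np.linalg.inv(np.array(ci["T"])); r,_=cv2.Rodrigues(T[:3,:3])
    return cv2.projectPoints(np.array([p],float),r,T[:3,3],np.array(ci["intrinsics"]),np.array(ci["dist_coeffs"]))[0][0,0]
def down(yaw): # tool z down, tool y at angle yaw in world
    y=np.array([np.cos(yaw),np.sin(yaw),0]);z=np.array([0,0,-1.]);x=np.cross(y,z)
    from scipy.spatial.transform import Rotation as R
    q=R.from_matrix(np.column_stack([x,y,z])).as_quat(); return [q[3],q[0],q[1],q[2]]
E
python3 - <<'E'
from h import *
L=["button_spot","fixed_lip","bearer","board_mid","stick","cradle","solder_reel","flux_bottle","driver_dark","tweezers"]
for c in ["top","side","wrist"]:
    ci=camera_info(c); save(c+'0.png',grab_frame(c)); print(c,np.round(np.array(ci["T"])[:3,3]),np.round(np.array(ci["T"])[:3,2],2))
    for l in L:
        print(l,[(np.round(d["position"],1).tolist(),round(d["confidence"],2)) for d in nets.landmark_of(c,l)[:4]])
print(robot.read_clock())
E
```

```text
pics
top [472.  87. 977.] [ 0.08 -0.01 -1.  ]
button_spot [([378.5, 232.0], 0.85), ([302.2, 180.8], 0.35)]
fixed_lip [([435.8, 213.7], 0.89)]
bearer [([428.9, 213.3], 0.76)]
board_mid [([245.2, 199.7], 0.79), ([206.4, 246.5], 0.78), ([434.0, 212.5], 0.44)]
stick [([206.3, 252.5], 0.82), ([241.7, 205.5], 0.76), ([322.4, 133.6], 0.22)]
cradle [([414.2, 218.7], 0.86)]
solder_reel [([264.5, 131.9], 0.6)]
flux_bottle []
driver_dark [([319.7, 262.4], 0.54)]
tweezers [([302.4, 178.6], 0.57)]
side [ 437. -558.  709.] [ 0.12  0.7  -0.7 ]
button_spot [([298.9, 254.5], 0.89)]
fixed_lip [([331.3, 299.6], 0.83)]
bearer [([326.0, 293.3], 0.9), ([314.3, 167.8], 0.47)]
board_mid [([315.1, 165.3], 0.81), ([268.7, 150.8], 0.67), ([378.7, 176.8], 0.4)]
stick [([269.5, 147.9], 0.8), ([312.7, 162.0], 0.78)]
cradle [([316.9, 301.8], 0.69)]
solder_reel [([378.1, 172.8], 0.74)]
flux_bottle [([392.6, 213.7], 0.72), ([342.7, 201.1], 0.59)]
driver_dark [([256.0, 222.4], 0.47)]
tweezers [([344.8, 202.2], 0.52)]
wrist [135. 565. 375.] [ 0.29 -0.11 -0.95]
button_spot []
fixed_lip []
bearer []
board_mid [([266.8, 355.7], 0.59)]
stick [([252.8, 360.2], 0.73)]
cradle []
solder_reel []
flux_bottle []
driver_dark []
tweezers []
1.65
```

View pics/top0.png

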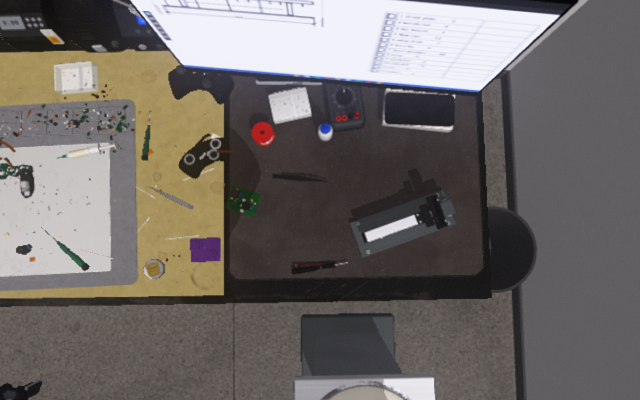

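View pics/side0.png

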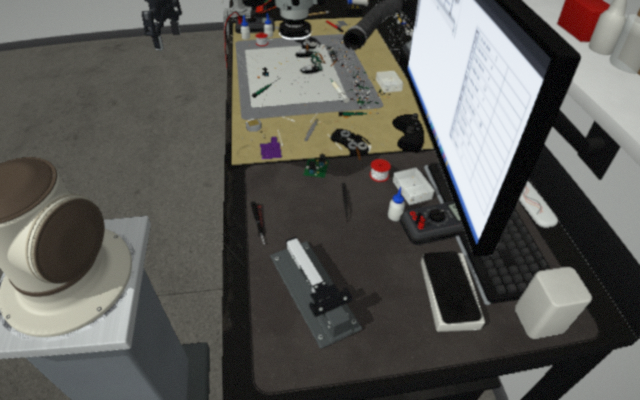

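Run:
```python
from h import *
t=camera_info("top");s=camera_info("side")
print(np.round(t["T"],2))
for n,a,b in [("button",(378.5,232),(298.9,254.5)),("lip",(435.8,213.7),(331.3,299.6)),("bearer",(428.9,213.3),(326,293.3)),("bdA",(245.2,199.7),(315.1,165.3)),("bdB",(206.4,246.5),(268.7,150.8)),("stA",(241.7,205.5),(312.7,162)),("stB",(206.3,252.5),(269.5,147.9)),("cradle",(414.2,218.7),(316.9,301.8)),("reel",(264.5,131.9),(378.1,172.8))]:
    p,r=tri([(t,a),(s,b)]);print(n,np.round(p,1),r)
```

```text
[[-2.000e-02 -1.000e+00  8.000e-02  4.716e+02]
 [-1.000e+00  2.000e-02 -1.000e-02  8.719e+01]
 [ 0.000e+00 -8.000e-02 -1.000e+00  9.770e+02]
 [ 0.000e+00  0.000e+00  0.000e+00  1.000e+00]]
button [480.  -37.2  44.1] [0.2, 0.2]
lip [ 520.4 -160.7   65.2] [3.2, 3.2]
bearer [ 517.5 -145.7   63.4] [0.9, 0.9]
bdA [556.8 263.2  14.9] [2.4, 2.4]
bdB [447.6 356.    0.7] [5.8, 5.8]
stA [547.4 269.9  20.8] [1.8, 1.8]
stB [442.3 352.4  13.4] [2.3, 2.3]
cradle [ 506.5 -125.5    6.2] [2.9, 2.9]
reel [712.7 218.8  11.3] [4.9, 4.9]
```

The green board is at top (243,202) / side (316,166). It could be confused with the purple board at top (205,249) / side (270,148), the black gamepad at top (205,155), and the controller bits further left. I choose the green one with two sticks. The cradle is at top (405,222), with jaws at (437,212) and sleeve (white) running left to (365,236). I'll take close wrist views of both.

```bash
cat >> h.py <<'E'
def look(tag,labels):
    ci=camera_info("wrist"); im=grab_frame("wrist"); o={}
    for l in labels:
        o[l]=[(np.array(d["position"]),d["confidence"]) for d in nets.landmark_of("wrist",l)[:3]]
    save(tag+'.png',im); return ci,o
E
python3 - <<'E'
from h import *
import pickle
q=robot.read_orientation();print(np.round(q,3))
V=[]
def go(p,tag,labels):
    robot.move_ptp(p,q); ci,o=look(tag,labels); V.append((tag,ci,o))
    for l in o: print(tag,l,[(np.round(a,1).tolist(),round(c,2)) for a,c in o[l]])
B=["board_mid","stick"];C=["button_spot","fixed_lip","bearer","cradle"]
go([510,330,200],'b1',B); go([480,240,200],'b2',B)
go([470,0,230],'c1',C); go([440,-90,230],'c2',C)
pickle.dump(V,open('V.pkl','wb'))
def T(i,j,l):
    for a in V[i][2][l][:2]:
        for b in V[j][2][l][:2]:
            p,r=tri([(V[i][1],a[0]),(V[j][1],b[0])]);print(l,np.round(p,1),r)
for l in B:T(0,1,l)
for l in C:T(2,3,l)
a=[cv2.imread('pics/%s.png'%n) for n in ('b1','b2','c1','c2')]
m=np.vstack([np.hstack(a[:2]),np.hstack(a[2:])]);cv2.imwrite('pics/m1.png',cv2.resize(m,(800,500),interpolation=cv2.INTER_AREA))
print(robot.read_clock())
E
```

```text
[ 0.     0.185  0.983 -0.   ]
b1 board_mid [([318.6, 107.1], 0.88), ([286.0, 227.7], 0.81)]
b1 stick [([272.9, 231.4], 0.96), ([304.9, 100.2], 0.95)]
b2 board_mid [([370.2, 220.9], 0.89), ([417.0, 99.7], 0.81)]
b2 stick [([358.0, 225.2], 0.68), ([402.1, 96.1], 0.58)]
c1 button_spot [([287.5, 195.9], 0.63), ([555.8, 148.2], 0.54)]
c1 fixed_lip [([197.5, 272.4], 0.93), ([555.4, 148.7], 0.54)]
c1 bearer [([212.1, 254.1], 0.7)]
c1 cradle []
c2 button_spot [([376.9, 190.1], 0.88), ([602.6, 267.9], 0.57)]
c2 fixed_lip [([283.6, 269.0], 0.86), ([314.0, 225.6], 0.57)]
c2 bearer [([298.4, 254.7], 0.56)]
c2 cradle [([312.1, 226.7], 0.89)]
board_mid [441.3 315.2 255.4] [44.3, 44.3]
board_mid [445.7 357.3  21. ] [0.8, 0.8]
board_mid [555.4 275.4   7.8] [1.2, 1.2]
board_mid [449.4 317.8 219.8] [31.5, 31.5]
stick [552.8 261.   12.7] [0.8, 0.8]
stick [446.2 312.5 225.9] [32.7, 32.7]
stick [436.8 312.3 267.5] [44.9, 44.9]
stick [436.4 346.6  15.1] [0.8, 0.8]
button_spot [480.6 -37.1  44.2] [0.7, 0.7]
button_spot [428.4   5.5 291.2] [13.0, 13.0]
button_spot [320.3 -73.  530.9] [8.8, 8.8]
button_spot [410.9  12.3 335.6] [36.3, 36.3]
fixed_lip [ 522.8 -162.1   61.9] [0.1, 0.1]
fixed_lip [463.5 -95.2 165.6] [15.8, 15.8]
fixed_lip [340.3 -33.2 461.7] [17.1, 17.1]
fixed_lip [336.  -43.9 483.8] [12.3, 12.3]
bearer [ 512.5 -140.5   56.4] [2.4, 2.4]
5.7083
```

View pics/m1.png

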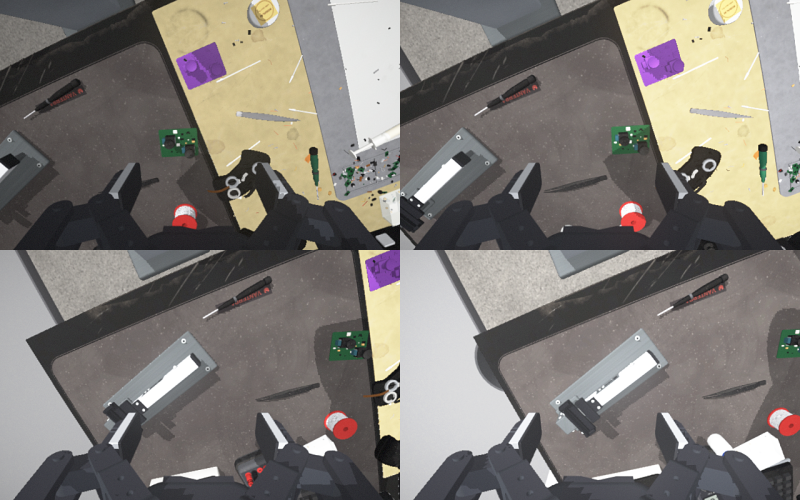

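The wrist views show the green board at (630/2,225/2) in b2 with two black sticks up, and the purple one well apart on the yellow mat. The cradle's lip and button triangulate at 61.9 and 44.2 mm (expected 62 and 45), 132 mm apart, which fits. Next I align the gripper with the beam and look closely.

Run:
```python
from h import *
import pickle
u=np.array([-.320,.9475,0]);b=np.array([480.6,-37.1,0]);q=down(np.arctan2(.320,.9475))
V=[]
for i,s in enumerate((-45,15)):
    p=b+u*s;p[2]=120
    robot.move_ptp(p.tolist(),q); ci,o=look('d%d'%i,["button_spot","fixed_lip","bearer","cradle"]);V.append((ci,o))
    m=nets.trace("wrist","sleeve"); print([(d["box"],d["confidence"]) for d in m])
    if m: o['mask']=m[0]["mask"]
    for l in list(o)[:4]: print(l,[(np.round(a,1).tolist(),round(c,2)) for a,c in o[l]])
for l in ["button_spot","fixed_lip","bearer","cradle"]:
    if V[0][1][l] and V[1][1][l]:
        p,r=tri([(V[k][0],V[k][1][l][0][0]) for k in (0,1)]);print(l,np.round(p,1),r)
pickle.dump(V,open('V2.pkl','wb'))
a=[cv2.imread('pics/d%d.png'%n) for n in (0,1)]
cv2.imwrite('pics/m2.png',cv2.resize(np.vstack(a),(480,600),interpolation=cv2.INTER_AREA))
print(np.round(robot.read_joint_positions(),2),robot.read_clock(),np.round(V[0][0]["intrinsics"]))
```

```text
[([282.1, 92.3, 66.3, 218.8], 0.61)]
button_spot [([313.5, 147.1], 0.85)]
fixed_lip [([315.4, 323.4], 0.56)]
bearer [([315.4, 294.0], 0.7)]
cradle [([315.9, 243.5], 0.73)]
[([284.6, 178.6, 64.5, 187.6], 0.78)]
button_spot [([313.4, 229.5], 0.7)]
fixed_lip []
bearer []
cradle [([314.2, 301.6], 0.67)]
button_spot [478.5 -36.6  46.2] [0.1, 0.1]
cradle [ 508.6 -122.5    7.5] [0.8, 0.8]
[-0.21  0.01  1.82 -0.    1.31 -0.54] 7.5833 [[321.   0. 317.]
 [  0. 321. 200.]
 [  0.   0.   1.]]
```

View pics/m2.png

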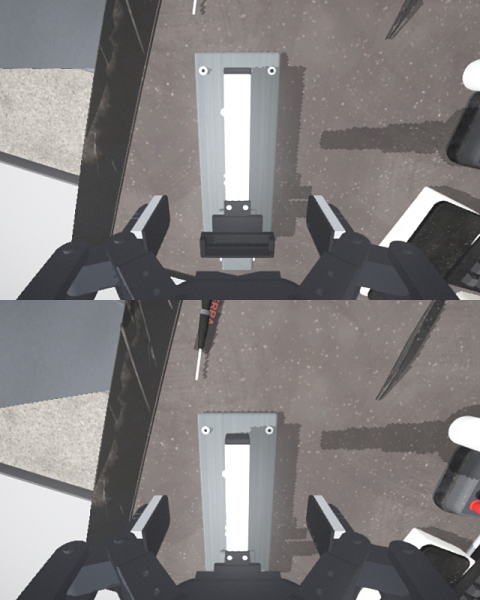

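Both views show the white sleeve upright in the image (d0 columns 292–334, d1 about 295–335), with the button bump on its left side at d0 (297,150). The gripper is well aligned. I'll fit the sleeve's top face edges at z=56 for the exact axis.

Run:
```python
from h import *
import pickle
V=pickle.load(open('V2.pkl','rb'))
for k,(r0,r1) in enumerate([(110,255),(200,320)]):
    g=cv2.imread('pics/d%d.png'%k,0);ci=V[k][0];L=[];R=[]
    for r in range(r0,r1,3):
        row=np.where(g[r,270:360]>200)[0]+270
        if len(row)<10: continue
        L.append(onz(ci,(row[0]-.5,r),56)[:2]);R.append(onz(ci,(row[-1]+.5,r),56)[:2])
    L=np.array(L);R=np.array(R);
    for n,E in(('L',L),('R',R)):
        vx,vy,x,y=cv2.fitLine(E.astype(np.float32),cv2.DIST_HUBER,0,.01,.01).ravel(); s=np.sign(vy)
        print(k,n,'ang',round(np.degrees(np.arctan2(vy*s,vx*s)),2),'x at y=-37',round(x+vx/vy*(-37-y),1))
    print('width',np.round(np.median(np.linalg.norm(L-R,axis=1)),1),len(L))
    m=(L+R)/2; vx,vy,x,y=cv2.fitLine(m.astype(np.float32),cv2.DIST_HUBER,0,.01,.01).ravel();print('mid x at -37',round(x+vx/vy*(-37-y),1))
    row=[np.where(g[r,270:360]>200)[0] for r in range(60,260)]
    print('left edge px',[(r+60,int(w[0])+270,int(w[-1])+270) for r,w in enumerate(row) if len(w)>5][::6])
```

```text
0 L ang 108.78 x at y=-37 467.4
0 R ang 108.8 x at y=-37 492.4
width 23.2 49
mid x at -37 479.9
left edge px [(90, 270, 359), (96, 272, 359), (102, 298, 333), (108, 298, 333), (114, 298, 333), (120, 298, 333), (126, 298, 333), (132, 298, 333), (138, 298, 333), (144, 296, 333), (150, 293, 333), (156, 293, 333), (162, 293, 333), (168, 275, 333), (174, 283, 332), (180, 294, 332), (186, 293, 332), (192, 299, 332), (198, 299, 332), (204, 299, 332), (210, 299, 332), (216, 300, 332), (222, 300, 332), (228, 300, 331), (234, 298, 331), (240, 300, 331), (246, 299, 331), (252, 300, 331), (258, 300, 331)]
1 L ang 108.56 x at y=-37 468.1
1 R ang 108.71 x at y=-37 492.5
width 23.2 40
mid x at -37 480.3
left edge px [(169, 270, 359), (175, 270, 356), (195, 299, 332), (201, 299, 332), (207, 300, 332), (213, 300, 332), (219, 300, 332), (225, 300, 332), (231, 296, 331), (237, 300, 331), (243, 300, 331), (249, 300, 331), (255, 300, 331)]
```

```bash
cat >> h.py <<'E'
ang=np.radians(108.7);U=np.array([np.cos(ang),np.sin(ang),0]);X=np.array([U[1],-U[0],0]);BT=np.array([480.1,-37.1,0])
QS=down(ang-np.pi/2)
def fu(): f=np.array(robot.read_wrist_force()); return round(float(f@U),2),round(float(f@X),2),round(float(f[2]),2)
E
python3 - <<'E'
from h import *
p0=BT-2*U
robot.move_ptp((p0+[0,0,95]).tolist(),QS)
print('free',fu())
print('hit',robot.servo_line((p0+[0,0,26]).tolist(),vel=80,threshold=15))
effector.clamp(25)
print('grip',robot.read_grip_width(),robot.read_finger_force(),fu(),np.round(robot.read_eef_pos(),1))
f0=fu()
h=robot.servo_line((p0+8*U+[0,0,26]).tolist(),vel=10,threshold=13)
print('cam',h,fu(),np.round(robot.read_eef_pos(),1),(np.array(robot.read_eef_pos())-p0)@U,robot.read_clock())
E
```

```text
free (0.62, 0.58, 0.68)
hit False
grip 21.609236785543963 30.40168058127165 (0.22, -2.38, 4.15) [480.7 -39.   26.1]
cam False (-3.82, -3.16, 3.43) [478.3 -31.8  26.1] 7.601878186572391 10.4
```

Button pressed, and the sleeve is sliding at about 4 N. I continue gently until the stop.

Run:
```python
from h import *
p0=BT-2*U+[0,0,26]
s=lambda: round(float((np.array(robot.read_eef_pos())-p0)@U),2)
h=robot.servo_line((p0+28*U).tolist(),vel=20,threshold=7); print(h,s(),fu(),robot.read_clock())
if not h:
    h=robot.servo_line((p0+60*U).tolist(),vel=9,threshold=3.5); print(h,s(),fu(),robot.read_grip_width(),robot.read_clock())
    robot.wait(.1); print(s(),fu())
```

```text
False 27.78 (-3.55, -2.73, 5.17) 11.55
True 37.12 (-0.84, -0.81, 4.57) 21.671986893156166 13.025
37.11 (0.17, -0.36, 5.6)
```

Run:
```python
from h import *
p0=BT-2*U+[0,0,26]
s=lambda: round(float((np.array(robot.read_eef_pos())-p0)@U),2)
h=robot.servo_line((p0+(s()+3)*U).tolist(),vel=6,threshold=6.5); print(h,s(),fu(),robot.read_clock())
robot.wait(.1); print(s(),fu())
```

```text
True 37.1 (-0.03, -0.28, 4.74) 13.375
37.09 (0.45, 0.37, 5.37)
```

Stopped dead at 37.1 mm, zero residual force. Release, and view the cradle then the board.

Run:
```python
from h import *
import pickle
effector.open_jaws()
p=np.array(robot.read_eef_pos()); robot.servo_line((p+[0,0,75]).tolist(),vel=150)
V=[]
C=["button_spot","fixed_lip","bearer"]
for i,s in enumerate((-50,-100)):
    robot.move_ptp((BT+s*U+[0,0,150]).tolist(),QS); ci,o=look('e%d'%i,C);V.append((ci,o))
    for l in C: print(l,[(np.round(a,1).tolist(),round(c,2)) for a,c in o[l]])
for l in C:
    if V[0][1][l] and V[1][1][l]:
        w,r=tri([(V[k][0],V[k][1][l][0][0]) for k in (0,1)]);print(l,np.round(w,1),r,np.round([(w-BT)@U,(w-BT)@X],1))
B=["board_mid","stick"];W=[]
q0=[0,.185,.983,0]
for i,p in enumerate(([545,265,170],[520,300,170])):
    robot.move_ptp(p,down(np.radians(68.7)));ci,o=look('f%d'%i,B);m=nets.trace("wrist","board_mid");o['m']=m;W.append((ci,o))
    for l in B: print(l,[(np.round(a,1).tolist(),round(c,2)) for a,c in o[l]])
    print([(d["box"],round(d["confidence"],2)) for d in m])
pickle.dump((V,W),open('V3.pkl','wb'))
a=[cv2.imread('pics/%s.png'%n)[:,100:560] for n in ('e0','e1','f0','f1')]
m=np.vstack([np.hstack(a[:2]),np.hstack(a[2:])]);cv2.imwrite('pics/m3.png',cv2.resize(m,(690,600),interpolation=cv2.INTER_AREA))
print(robot.read_clock())
```

```text
button_spot [([314.3, 133.7], 0.98)]
fixed_lip [([314.0, 294.6], 0.55)]
bearer [([315.5, 228.9], 0.8)]
button_spot [([315.2, 65.1], 0.71)]
fixed_lip [([316.8, 239.4], 0.59)]
bearer [([315.9, 164.0], 0.85)]
button_spot [478.4 -37.1  39.3] [0.5, 0.5] [ 0.6 -1.6]
fixed_lip [ 519.7 -157.6   66.9] [1.3, 1.3] [-126.8   -1.2]
bearer [ 501.  -101.2   68.3] [0.3, 0.3] [-67.4  -0.8]
board_mid [([378.0, 40.6], 0.96), ([330.8, 183.7], 0.82)]
stick [([315.0, 185.7], 0.85), ([361.2, 30.8], 0.63)]
[([333.9, 0.0, 88.3, 84.6], 0.98), ([294.3, 158.3, 72.9, 56.7], 0.82)]
board_mid [([349.9, 83.5], 0.86), ([306.4, 219.2], 0.67)]
stick [([291.4, 223.1], 0.92), ([331.0, 78.9], 0.77)]
[([309.4, 40.3, 86.8, 84.4], 0.96), ([268.2, 191.1, 71.1, 57.5], 0.71)]
18.125
```

View pics/m3.png

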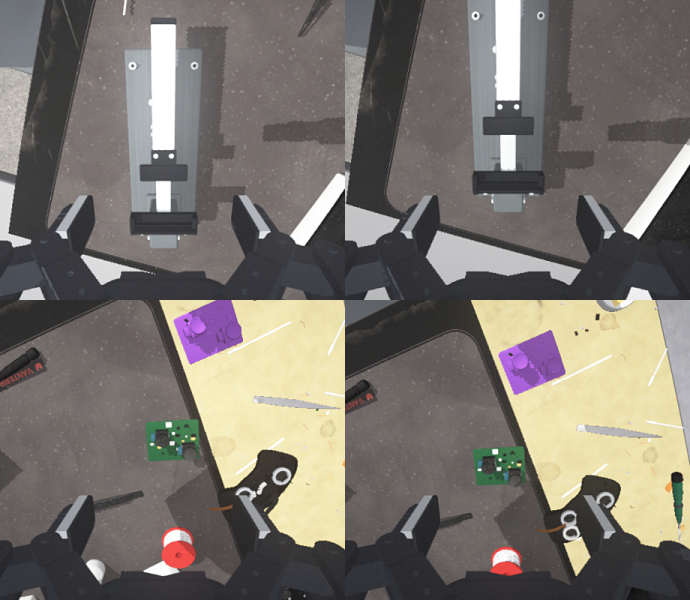

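The sleeve is drawn out: the bearer plate in e1 is at about (316,168), with a gap to the jaw at (317,240). The green board in f0 is at (331,184), sticks up at (315,186) and (352,203). The farther stick is on the right, so the stick at (-8,-14) is the left one and the board's +y points image right. Now I fit the poses.

Run:
```python
from h import *
import pickle
V,W=pickle.load(open('V3.pkl','rb'));V2=pickle.load(open('V2.pkl','rb'))
V1=pickle.load(open('V.pkl','rb'))
for nm,ci,o in [('e0',*V[0]),('e1',*V[1]),('d0',*V2[0]),('c1',V1[2][1],V1[2][2]),('c2',V1[3][1],V1[3][2])]:
    for l in('fixed_lip','bearer'):
        if o[l]: w=onz(ci,o[l][0][0],62)-BT; print(nm,l,np.round([w@U,w@X],1))
# dark bands in e0,e1 along centre column (offset to side of sleeve)
for k in(0,1):
    g=cv2.imread('pics/e%d.png'%k,0)
    for du in(-25,25): # column profile
        c=316+du; d=g[:,c].astype(int); print('e%d col%d'%(k,c),[(r,int(d[r])) for r in range(140,330,3)])
for k in(0,1):
    im=cv2.imread('pics/f%d.png'%k);h=cv2.cvtColor(im,cv2.COLOR_BGR2HSV)
    m=cv2.inRange(h,(40,60,30),(90,255,255));n=np.zeros_like(m);x,y,w,hh=[int(v) for v in W[k][1]['m'][1]["box"]];n[y-8:y+hh+8,x-8:x+w+8]=255;m&=n
    P=np.column_stack(np.where(m)[::-1]); ci=W[k][0]
    Q=np.array([onz(ci,p,2)[:2] for p in P[cv2.convexHull(P.astype(np.int32),returnPoints=False).ravel()]],np.float32)
    r=cv2.minAreaRect(Q);print('board',k,np.round(r[0],1),np.round(r[1],1),round(r[2],1),'corners',np.round(cv2.boxPoints(r)).tolist())
    for z in(2,18.5):print('stick z',z,np.round(onz(ci,W[k][1]['stick'][0][0],z),1))
p,r=tri([(W[k][0],W[k][1]['stick'][0][0]) for k in(0,1)]);print('stick',p,r)
p,r=tri([(W[k][0],W[k][1]['board_mid'][1][0]) for k in(0,1)]);print('mid',p,r)
```

```text
e0 fixed_lip [-130.2   -2.6]
e0 bearer [-70.1  -1.2]
e1 fixed_lip [-129.2    0.2]
e1 bearer [-68.7  -0.5]
d0 fixed_lip [-131.     0.2]
d0 bearer [-104.6    0.2]
c1 fixed_lip [-132.     0.3]
c1 bearer [-102.9   -5.2]
c2 fixed_lip [-132.1    0.4]
c2 bearer [-108.    -2.5]
e0 col291 [(140, 176), (143, 178), (146, 178), (149, 179), (152, 181), (155, 176), (158, 176), (161, 178), (164, 177), (167, 178), (170, 179), (173, 173), (176, 173), (179, 177), (182, 174), (185, 175), (188, 175), (191, 173), (194, 171), (197, 170), (200, 166), (203, 170), (206, 164), (209, 167), (212, 166), (215, 168), (218, 155), (221, 72), (224, 78), (227, 79), (230, 78), (233, 76), (236, 77), (239, 77), (242, 152), (245, 165), (248, 163), (251, 163), (254, 164), (257, 163), (260, 163), (263, 164), (266, 162), (269, 161), (272, 162), (275, 159), (278, 162), (281, 163), (284, 49), (287, 68), (290, 70), (293, 67), (296, 58), (299, 49), (302, 55), (305, 56), (308, 52), (311, 65), (314, 133), (317, 125), (320, 136), (323, 131), (326, 127), (329, 123)]
e0 col341 [(140, 140), (143, 139), (146, 143), (149, 139), (152, 14
[... 1967 characters left out ...]
72, 110), (275, 112), (278, 108), (281, 111), (284, 107), (287, 110), (290, 110), (293, 105), (296, 105), (299, 101), (302, 107), (305, 109), (308, 105), (311, 104), (314, 107), (317, 107), (320, 107), (323, 107), (326, 114), (329, 87)]
board 0 [558.9 273.3] [70.5 55.5] 72.3 corners [[522.0, 248.0], [575.0, 231.0], [596.0, 298.0], [543.0, 315.0]]
stick z 2 [551.9 259.3   2. ]
stick z 18.5 [547.6 261.2  18.5]
board 1 [559.  273.2] [70.4 55.2] 72.2 corners [[522.0, 248.0], [575.0, 231.0], [596.0, 298.0], [544.0, 315.0]]
stick z 2 [555.2 258.1   2. ]
stick z 18.5 [549.4 261.9  18.5]
stick [547.63862125 262.00088197  21.32470848] [0.9, 0.9]
mid [554.06009605 275.4783049    9.03977889] [0.3, 0.3]
```

Run:
```python
from h import *
import pickle
V,W=pickle.load(open('V3.pkl','rb'))
for k,rows in((0,(219.3,240.8,282.6,294.7,312.5)),(1,(155.8,180.5,227.8,241,258))):
    print(k,[round(float((onz(V[k][0],(316,r),62)-BT)@U),1) for r in rows])
    g=cv2.imread('pics/e%d.png'%k,0)
    for r in ((230,302) if k==0 else (168,248)):
        c=np.where(g[r,250:385]<90)[0]+250; print(r,c[0],c[-1],[round(float((onz(V[k][0],(x,r),62)-BT)@X),1) for x in(c[0]-.5,c[-1]+.5)])
yb=np.radians(72.2);q1=down(yb+np.pi/2);q1b=down(yb-np.pi/2)
for q in(q1,q1b):
    for p in([547,262.3,110],[547,262.3,7]): print(planner.ik(p,q))
```

```text
0 [-62.0, -80.3, -118.5, -130.3, -148.3]
230 287 382 [-23.8, 51.2]
302 274 362 [-37.0, 38.6]
1 [-62.6, -81.2, -119.3, -130.6, -145.8]
168 284 384 [-24.3, 50.0]
248 270 384 [-37.6, 54.3]
[ 3.20193671e-01  2.82619371e-01  1.52720458e+00 -4.44089210e-16
  1.33176870e+00 -2.51073038e+00]
[ 3.20193671e-01  3.82815759e-01  1.62232743e+00 -4.44089210e-16
  1.13644946e+00 -2.51073038e+00]
[ 3.20193671e-01  2.82619371e-01  1.52720458e+00 -4.44089210e-16
  1.33176870e+00  6.30862278e-01]
[ 3.20193671e-01  3.82815759e-01  1.62232743e+00 -4.44089210e-16
  1.13644946e+00  6.30862278e-01]
```

Everything agrees: plate 70.4×55.3 mm, and bearer edges 18.4 mm apart, 58 mm from the lip. Grasp the board by the stick.

```bash
cat >> h.py <<'E'
LIPU=-129.6
PL=BT+(LIPU+37.5+14)*U+8.2*X
E
python3 - <<'E'
from h import *
q1=down(np.radians(162.2));s=np.array([547.0,262.3,0])
robot.move_ptp((s+[0,0,90]).tolist(),q1)
print('hit',robot.servo_line((s+[0,0,7]).tolist(),vel=80,threshold=10),np.round(robot.read_eef_pos(),1))
effector.clamp(35); print('w',robot.read_grip_width(),robot.read_finger_force(),fu())
robot.servo_line((s+[0,0,110]).tolist(),vel=90); print('lifted',robot.read_grip_width(),fu())
robot.move_ptp((PL+[0,0,135]).tolist(),QS)
robot.servo_line((PL+[0,0,69+28]).tolist(),vel=100)
print(np.round(robot.read_eef_pos(),1),robot.read_grip_width(),np.round(robot.read_joint_positions(),2))
save('g0.png',grab_frame("wrist"));save('g1.png',grab_frame("side"));print(robot.read_clock())
import pickle;pickle.dump(camera_info("wrist"),open('g.pkl','wb'))
a=cv2.imread('pics/g0.png');b=cv2.imread('pics/g1.png')[200:400,200:430]
cv2.imwrite('pics/m4.png',np.vstack([cv2.resize(a,(480,300)),cv2.resize(b,(345,300)) if 0 else cv2.copyMakeBorder(cv2.resize(b,(345,300)),0,0,0,135,cv2.BORDER_CONSTANT)]))
E
```

```text
hit False [547.3 262.4   7.6]
w 16.94518016152595 34.377974420785904 (0.34, 0.18, 3.28)
lifted 17.172869437623216 (0.45, 1.21, -0.98)
[ 513.  -108.3   97.2] 17.070862117281344 [-0.36  0.13  1.74  0.    1.27 -0.68]
25.0917
```

View pics/m4.png

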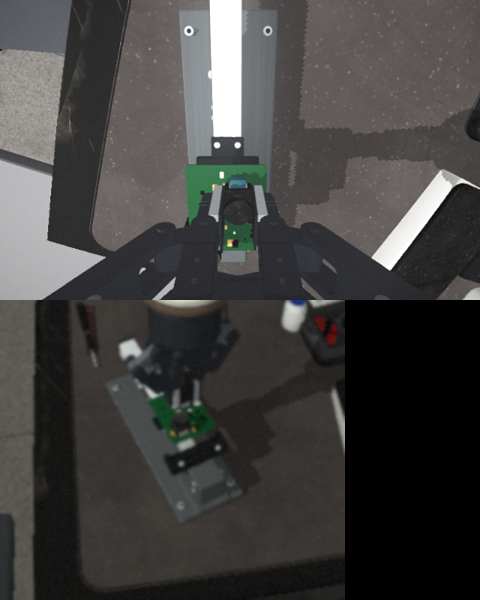

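Board held by the stick, level, above the cradle. Its far edge is at g0 about (249–356, 219). I'll measure it against the target.

Run:
```python
from h import *
import pickle
ci=pickle.load(open('g.pkl','rb'));im=cv2.imread('pics/g0.png');m=cv2.inRange(cv2.cvtColor(im,cv2.COLOR_BGR2HSV),(40,60,30),(90,255,255))
m=cv2.morphologyEx(m,cv2.MORPH_OPEN,np.ones((3,3)))
E=[]
for c in range(252,352,4):
    r=np.where(m[180:300,c])[0]
    if len(r):w=onz(ci,(c,r[0]+179.5),91.6)-BT;E.append((w@X,w@U))
E=np.array(E);print(np.round(np.median(E[:,1]),1),'slope deg',np.degrees(np.arctan(np.polyfit(E[:,0],E[:,1],1)[0])))
for r in(224,230,236,242,248):
    c=np.where(m[r,230:380])[0]+230;print(r,[round(float((onz(ci,(x,r),91.6)-BT)@X),1) for x in(c[0]-.5,c[-1]+.5)])
```

```text
-57.2 slope deg 0.4568788751975043
224 [-26.4, 28.6]
230 [-26.7, 28.7]
236 [-26.9, 28.8]
242 [-26.6, 29.0]
248 [-26.9, 28.6]
```

Run:
```python
from h import *
P=PL-0.6*X
robot.servo_line((P+[0,0,80]).tolist(),vel=60)
h=robot.servo_line((P+[0,0,66]).tolist(),vel=12,threshold=3);print(h,np.round(robot.read_eef_pos(),1),fu())
save('h0.png',grab_frame("wrist"));save('h1.png',grab_frame("side"));print(robot.read_clock())
a=cv2.imread('pics/h0.png')[150:400,160:480];b=cv2.imread('pics/h1.png')[230:360,240:400]
cv2.imwrite('pics/m5.png',np.vstack([cv2.resize(a,(400,312)),cv2.resize(b,(400,280))]))
```

```text
True [ 512.3 -108.6   69.1] (-0.5, 0.57, 6.69)
26.4833
```

View pics/m5.png

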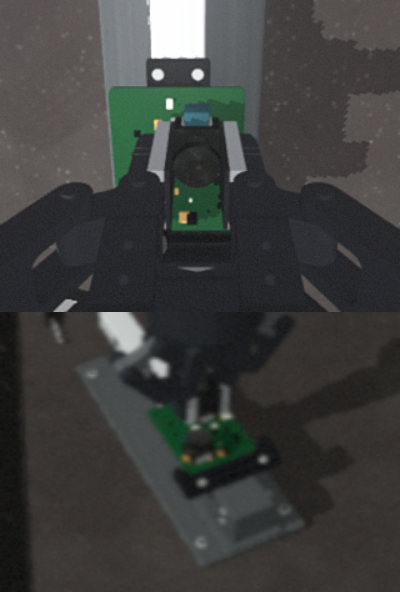

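Contact came at TCP 69.1 mm, which is the expected seated height. The board's end sits at the lip, between the cheeks. Release, retreat and check.

Run:
```python
from h import *
effector.open_jaws()
p=np.array(robot.read_eef_pos());print(fu())
robot.servo_line((p+[0,0,90]).tolist(),vel=70)
robot.move_ptp((BT-70*U+[0,0,170]).tolist(),QS)
ci=camera_info("wrist");save('i0.png',grab_frame("wrist"));save('i1.png',grab_frame("side"));print(robot.read_clock())
im=cv2.imread('pics/i0.png');m=cv2.inRange(cv2.cvtColor(im,cv2.COLOR_BGR2HSV),(40,60,30),(90,255,255));m[:,:250]=0;m[:,390:]=0
m=cv2.morphologyEx(m,cv2.MORPH_OPEN,np.ones((3,3)))
P=np.column_stack(np.where(m)[::-1]).astype(np.int32);H=cv2.convexHull(P)[:,0]
Q=np.array([[(w@X),(w@U)] for w in (onz(ci,p,64)-BT for p in H)],np.float32);r=cv2.minAreaRect(Q);print(np.round(r[0],1),np.round(r[1],1),round(r[2],1),'mid-lip',r[0][1]-LIPU)
b=cv2.imread('pics/i1.png')[180:360,210:430]
cv2.imwrite('pics/m6.png',np.vstack([im[100:400,120:520],cv2.resize(b,(400,300))]))
```

```text
(-0.02, -0.22, -0.91)
28.9333
[  0.  -92.6] [55.8 70.7] 0.1 mid-lip 37.02448425292968
```

View pics/m6.png

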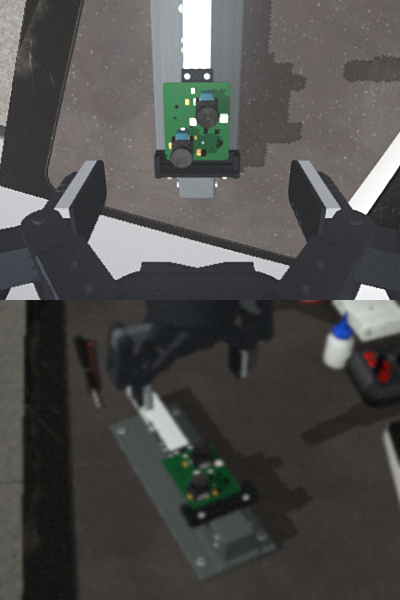

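The board lies flat between the cheeks at the lip, in i0 about x 283–350, y 182–262. It measures 70.7×55.8 mm at z=64 with its middle 37 mm from the lip. The far end is on the bearer, and the robot is clear.

```bash
python3 -c "
from h import *
print(robot.job_done())"
```

```text
the job is handed in; nothing more can be done
None
```

I handed the job in at about 29 s on the robot clock: the sleeve is drawn out 37 mm to the next hole with no pull left on the button, and the green board lies flat, sticks up, in the jaw and on the bearer, released, with nothing else handled.

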